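# Clamp the re-glued timer shell

## Robot

A 6-joint arm with a two-finger parallel gripper is mounted at the origin on the work surface. World frame = base frame: x ahead of the robot, y to its left, z up, the work surface at z = 0. Lengths are in m, angles in degrees, forces in N, time in s.
With the tool pointing down it reaches from about 0.3 to 0.75 m from the base axis. Payload 8.5 kg.
Tool frame: the origin (TCP) lies on the mounting face of the last link; the fingertips stand 173 mm ahead of it and the grasp point (between the pads) lies 155 mm ahead of it (env.tips_ahead is the distance from the TCP to the fingertips, in m); x points along the fingers, z is the direction in which the jaws open and shut, and the axes are right-handed (so a half turn about x gives the same grasp; the last joint's range is limited). The gripper opens to 85 mm and grips with 20 to 120 N. Pads are 22 mm wide; open, the fingers measure 114 mm over their backs; the gripper's body (76 mm by 85 mm) begins 54 mm behind the grasp point. The pads swing forward as they close: fully open they stand 13 mm farther back than shut.
Start: joints at [-79.028, 21.807, 74.336, -0, 83.858, -12.336], TCP at [0.218, -0.505, 0.405] pointing down, gripper open.
Joint ranges: [-178.18, 178.18], [-50.72, 133.34], [12.68, 142.11], [-81.47, 261.47], [9.98, 163.14], [-165.26, 165.26]. Speed limits (degrees/s): [136.94, 136.94, 180, 180, 180, 180].

## Interface

Orientations are given as a 3x3 rotation matrix whose columns are the frame's x, y, z axes.
In Python, from rig import env, optics gives the robot as it stands.
- The arm moves only by the shell command python3 -m inch 'ROWS' [FORCE]. ROWS is JSON, a list of rows, each a list of 3 entries, a list of its own where there are three numbers: the closure, from -1 (fully open) to 1 (shut), then the shift along the tool's x, y, z in units of 30 mm (1.0 is 30 mm), then the turn about the tool's x in units of 5 degrees (1.0 is 5 degrees). In form: [[hand, [x, y, z], yaw], ...]. A call has exactly 8 rows; each row shifts and turns the commanded pose from where the row before left it, along the tool's axes as they then stand; what a row does not reach is not made up. A row lasts 1/12 s, in which the tool goes at most 41.7 mm and 7.16 degrees, less where a joint would pass 70% of its speed; a pose out of reach is approached as far as the arm can. A call is refused whole if a number of a shift passes 1 or a number of a turn 1, either way. A call with a gripper value outside its range is refused whole. The fingers move at their own pace and stop on an object; FORCE is the grip in N (left out, the last holds). Time passes only in rows, so rows that do not move let the fingers close, or fill a call up. It gives the time, the measured TCP pose, the force and the opening at its end, in the units of the state.
- env.observe(): the state, without advancing time (a new reading comes with each control period).
- optics.get_image(name): name is "scene" or "top" or "wrist"; returns the picture (384x512x3 uint8, red, green, blue); there is no depth.
- optics.camera_params(name): a dict with "fx", "fy", "cx", "cy" (pixels), "xyz" and "rotation" of the camera in the world. Camera axes: x right, y down, z forward; pixel columns grow to the right and rows downward; lengths in m; the calibration is good to about 2 mm. A picture is of the moment at which its call begins: read the wrist's pose just before it. camera_params takes no time and is no camera call; for the wrist camera it gives the pose at the moment of the call.
- env.close_job(): hands the job in, once; it reports no verdict.
The state is a dict: "time_s": time; "q": joint angles; "qvel": joint speeds; "joint_efforts": joint torques, N m; "position": TCP position; "tool_rot": TCP orientation; "ft_force": force on the tool from outside, world axes, zero at the start; "wrist_torque": the same for the moment, N m; "grip_width": finger opening in m.
Only numpy, scipy, OpenCV 4.12 (cv2) and the standard library are available. Lean on these libraries where they do the work, as an engineer would, in place of code of your own. Each camera call takes 0.05 s, during which the arm holds its last target.

## Task

Lift the white timer shell out of the tray, set it mouth-down over the upright post of the bar clamp and let go of it. Then pump the clamp's trigger lever, letting it spring back between strokes, until the sprung pad of the jaw bears on the shell and its spring is clearly pressed in but well short of its end, so the shell is gripped and not crushed; move the jaw only by the trigger. Finish while still holding the trigger squeezed so the glue can set, and leave the jar, the bulb and the box of cells alone.

Things in the scene. Friction and masses are not known exactly. Their poses are not given: they have to be found in the camera images.
- shell: White plastic kitchen timer shell, a cup 56 mm in outer diameter and 52 mm high, wall 4 mm (bore 48 mm, 47 mm deep), 60 g. It stands mouth-down in the tray, closed face up (a round boss adds 4 mm, look only). Origin: centre of the mouth's plane (its underside); z up through the closed top.
- tray: Grey plastic tray 220 x 180 x 28 mm, walls and floor 4 to 5 mm, fixed; long side along its x. Origin under its centre.
- clamp: One-hand bar clamp on a board (80 mm in x, y -125 to +200 mm, 10 mm high), fixed. Origin on the work surface under the post. Jaw and trigger move along its +y; in that order come jaw, post, trigger lever, fixed handle. Housing: y 75 to 185 mm, x within 22 mm, 53 mm high. Black handle, 22 mm wide: y 146 to 162 mm, top at 128 mm. The bar slides out at the rear as the jaw closes.
- post_seat (a point): Centre of the top face of the 66 x 66 mm platform, 36 mm above the work surface, at the foot of the black post (42 mm diameter, 36 mm high, top 9 mm tapered to 24 mm). The seated shell's mouth rests on this face with 3 mm clearance around the post. Same axes as the clamp.
- trigger_front (a point): Point on the outer (-y, jaw side) face of the steel trigger lever, 60 mm above its pivot, 100 mm above the work surface at rest, at y = 104 mm of the clamp. The lever is 22 mm wide in x, 12 mm thick, stands upright at rest, its top at 128 mm. It moves 14 mm towards the handle here in a full stroke.
- handle_back (a point): Point on the rear (+y) face of the fixed handle, 100 mm above the work surface, at y = 162 mm of the clamp. Lever and handle together measure 58 mm over their outer faces at rest and 44 mm with the lever fully squeezed; only the lever moves, the handle does not give.
- trigger: The steel trigger lever. Origin on its pivot, 40 mm above the work surface.
- trigger_angle (a joint): Lever angle, rad: 0 at rest, 0.23 fully squeezed; springs back (1.5 to 2.5 N at 60 mm above the pivot). A ratchet drives the jaw on the squeeze, 1 mm per mm of lever travel there after up to 4 mm of free play (pitch 4 mm): 10 to 14 mm a full stroke, usually 12. On the return about 3 N of friction holds the jaw. A squeeze takes about 6 N, up to 16 N with the pad pressed in.
- jaw_travel (a joint): Travel of the jaw and bar along the clamp's +y, m: 0 fully open, 0.085 at most; it starts between 0 and 0.025. Only the trigger should move it.
- jaw: Aluminium bar with the grey upright of the jaw on its end, 26 x 14 x 70 mm, top at 84 mm. Not to be pushed by hand. Its origin is the clamp's origin shifted by the jaw travel, so it does not lie on the part.
- pad_travel (a joint): How far the pad's spring is pressed in towards the jaw upright, m: 0 free, 0.020 at its end, 500 N/m. 0.002 to 0.015 is a good grip; beyond 0.017 the shell counts as crushed.
- pad: Black rubber pad, 28 mm wide, 22 mm high, 6 mm thick, on a steel plunger that carries it 18 mm ahead of the jaw upright. Its origin does not lie on the part: see point pad_front.
- pad_front (a point): Centre of the pad's front face, 62 mm above the work surface (26 mm above the platform), at y = -85 mm of the clamp plus jaw travel minus pad travel. On a shell pressed against the post it comes to rest about y = -25 mm.
- jar: Bystander: green glass jar with steel lid, 68 mm diameter, 110 mm high; origin under its centre.
- bulb: Bystander: frosted bulb standing in an open cardboard sleeve 46 x 46 x 45 mm, 109 mm high in all; origin under its centre.
- cellbox: Bystander: wooden sliding-lid box of AAA cells, 70 x 130 x 45 mm; origin under its centre.
Things that resemble listed ones, but are neither listed nor needed, are in the scene too. Of the things shaped like the shell, the white one is meant.

How it is judged:
By the outcome, as a careful person would: the job done as asked, in the order asked, and still so for the second after the job is handed in, while the arm keeps its last pose, push and grip.
It also fails if it takes over 58 s, if anything falls off the work surface, if the arm or the gripper's body presses on something with over 40 N, if the wrist force passes 120 N, or if a joint passes its speed limit or range.

## Working session

There is one attempt and no reset: what is moved stays moved. The work goes in short steps, Python scripts to look and compute and a shell command to move; the robot and the scene stay as the last step left them, time stands still between calls to the robot, and variables do not carry over. Pictures are saved under pics/ and viewed, and the job is handed in when it is done.

```bash
mkdir -p pics; ls; cat > h.py <<'E'
import numpy as np,cv2,sys
from rig import env,optics
def snap(n,f):
    p=optics.camera_params(n); im=optics.get_image(n); cv2.imwrite(f'pics/{f}.png',im[:,:,::-1]); return im,p
def crop(f,o,x0,y0,x1,y1,s):
    im=cv2.imread(f'pics/{f}.png')[y0:y1,x0:x1]; cv2.imwrite(f'pics/{o}.png',cv2.resize(im,None,fx=s,fy=s,interpolation=cv2.INTER_CUBIC))
def ray(p,u,v,z):
    R=np.array(p['rotation']);c=np.array(p['xyz']);d=R@np.array([(u-p['cx'])/p['fx'],(v-p['cy'])/p['fy'],1]);return c+d*(z-c[2])/d[2]
def proj(p,X):
    R=np.array(p['rotation']);c=np.array(p['xyz']);q=R.T@(np.array(X)-c);return p['fx']*q[0]/q[2]+p['cx'],p['fy']*q[1]/q[2]+p['cy']
E
python3 - <<'E'
from h import *
for n in('top','scene'):
    im,p=snap(n,n+'0');print(n,p)
s=env.observe();print(s['position'],s['tool_rot'],s['time_s'],s['ft_force'],s['grip_width'],env.tips_ahead)
E
```

```text
pics
top {'fx': 379.97721507259536, 'fy': 379.97721507259536, 'cx': 252.53794016248796, 'cy': 193.4923882501165, 'xyz': array([ 0.43901228, -0.01248896,  1.23353608]), 'rotation': array([[-0.01686648, -0.99719172,  0.07296705],
       [-0.99985286,  0.01704969,  0.00188875],
       [-0.00312751, -0.07292445, -0.99733256]])}
scene {'fx': 469.5270035152074, 'fy': 469.5270035152074, 'cx': 259.67096564697766, 'cy': 186.17108385646299, 'xyz': array([1.29320234, 0.36895867, 1.17710477]), 'rotation': array([[-0.45885615,  0.69573775, -0.5526301 ],
       [ 0.88841394,  0.36843562, -0.27381721],
       [ 0.01310364, -0.61660699, -0.78716206]])}
[ 0.21759854 -0.5050848   0.4041725 ] [[-2.44998497e-04  9.18402670e-01  3.95646908e-01]
 [ 1.30657614e-03  3.95646876e-01 -9.18401787e-01]
 [-9.99999116e-01  2.91935752e-04 -1.29689591e-03]] 0.1 [ 0.5003571   0.19414334 -0.12726756] 0.0851862453882419 0.1734
```

View pics/top0.png

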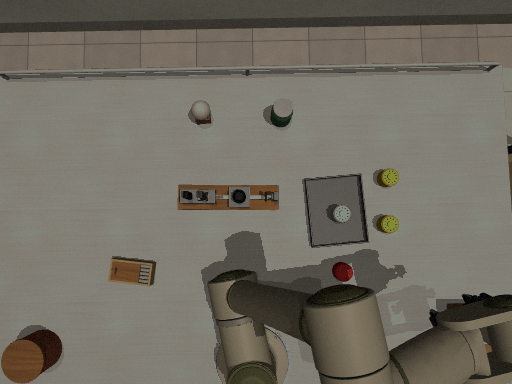

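View pics/scene0.png

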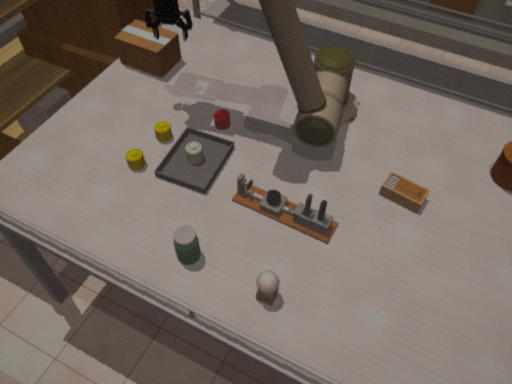

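Shaped like the shell in the top view: white at (342,214) inside the tray, yellow at (389,177) and (389,224), red at (342,271). The white one in the tray is the one meant. I'll enlarge it and the clamp to confirm.

```bash
python3 - <<'E'
from h import *
crop('top0','c1',296,165,376,255,6);crop('top0','c2',170,175,290,220,6)
E
```

```text
(no output)
```

View pics/c1.png

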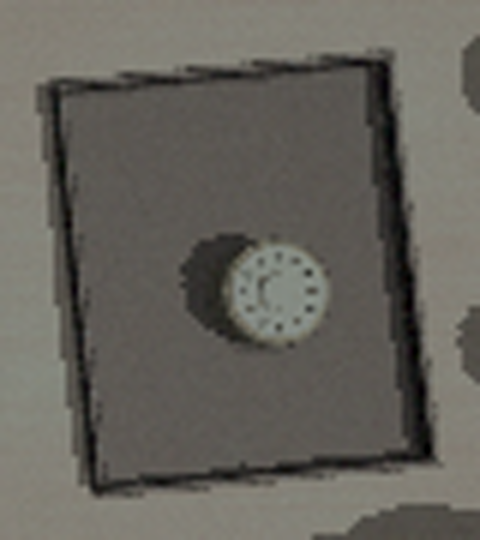

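View pics/c2.png

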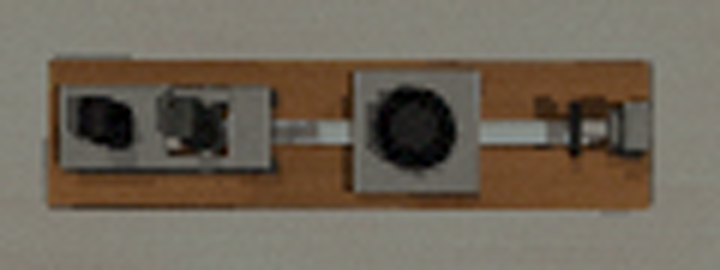

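The crop confirms it: white cap with dial marks, centre at (342.2,213.7). The clamp lies with its jaw to image right, the post at (239,196.3), the lever at (204,196) and the handle at (187,195).

```bash
python3 - <<'E'
from h import *
p=optics.camera_params('top')
def C(cx,cy,x0,y0,z): return ray(p,x0+cx/6-.08,y0+cy/6-.08,z)
print('shell',C(277,292,296,165,.057))
print('post top',C(416,127,170,175,.072))
print('platform',[C(*c,170,175,.036) for c in((354,72),(479,72),(354,192),(479,192))], C(416.5,132,170,175,.036))
print('board',[C(*c,170,175,.01) for c in((49,60),(651,60),(49,207),(651,207))])
print('jaw top',[C(*c,170,175,.084) for c in((612,102),(612,155),(649,102),(649,155))])
print('pad',C(574,128,170,175,.073))
print('housing',[C(*c,170,175,.053) for c in((62,88),(272,88),(62,168),(272,168))])
print('tray',[ray(p,296+a/6,165+b/6,.028) for a,b in((40,85),(390,55),(437,462),(92,495))])
p2=optics.camera_params('scene')
print(proj(p2,[.413,.018,.072]))
E
```

```text
shell [ 0.4581034  -0.28591124  0.057     ]
post top [0.51672009 0.03054133 0.072     ]
platform [array([0.54875626, 0.0641591 , 0.036     ]), array([ 0.54762555, -0.00176321,  0.036     ]), array([0.48546201, 0.0649398 , 0.036     ]), array([ 0.48434649, -0.00072959,  0.036     ])] [0.51648667 0.03164957 0.036     ]
board [array([0.56045753, 0.23024662, 0.01      ]), array([ 0.55488524, -0.09431269,  0.01      ]), array([0.48119973, 0.23045039, 0.01      ]), array([ 0.47571904, -0.09258394,  0.01      ])]
jaw top [array([ 0.52689201, -0.06918563,  0.084     ]), array([ 0.50006491, -0.06863328,  0.084     ]), array([ 0.52657201, -0.08788748,  0.084     ]), array([ 0.49974681, -0.08730341,  0.084     ])]
pad [ 0.5147659  -0.05007742  0.073     ]
housing [array([0.54145179, 0.21499166, 0.053     ]), array([0.53958125, 0.10579538, 0.053     ]), array([0.4998207 , 0.21511602, 0.053     ]), array([0.49796696, 0.10619946, 0.053     ])]
tray [array([ 0.570274  , -0.17079681,  0.028     ]), array([ 0.58310451, -0.35720963,  0.028     ]), array([ 0.36782883, -0.37375346,  0.028     ]), array([ 0.3536625 , -0.19232918,  0.028     ])]
(np.float64(284.7597050470058), np.float64(166.6841452725447))
```

```bash
python3 -m inch '[[-1,[0.6,0,0],0.97],[-1,[0.6,0,0],0.97],[-1,[0.6,0,0],0.97],[-1,[0.6,0,0],0.97],[-1,[0.6,0,0],0.97],[-1,[0,0.85,-0.8],0],[-1,[0,0.85,-0.8],0],[-1,[0,0.85,-0.8],0]]' 30
```

```text
time_s: 0.77
position: [0.2958, -0.4336, 0.314]
tool_rot: [[-0.0, 1.0, -0.018], [0.001, -0.018, -1.0], [-1.0, -0.001, -0.001]]
ft_force: [1.6, -0.2, 0.2]
grip_width: 0.0855
```

```bash
python3 -m inch '[[-1,[0,0.9,-0.8],0],[-1,[0,0.9,-0.8],0],[-1,[0,0.9,-0.8],0],[-1,[0,0.9,-0.8],0],[-1,[0,0.9,-0.8],0],[-1,[0,0.9,-0.8],0],[-1,[0,0,0],0],[-1,[0,0,0],0]]'; python3 - <<'E'
from h import *
im,p=snap('wrist','w1');s=env.observe();print(s['position'],s['tool_rot'],proj(p,[.458,-.286,.057]))
print(p)
E
```

```text
time_s: 1.43
position: [0.4606, -0.2918, 0.3143]
tool_rot: [[-0.001, 1.0, -0.013], [0.0, -0.013, -1.0], [-1.0, -0.001, -0.0]]
ft_force: [0.4, -0.5, 0.3]
grip_width: 0.0857
[ 0.45981733 -0.29269822  0.31438883] [[-6.93363747e-04  9.99887213e-01 -1.50026981e-02]
 [ 3.33938058e-04 -1.50024694e-02 -9.99887401e-01]
 [-9.99999704e-01 -6.98295647e-04 -3.23498226e-04]] (np.float64(249.15103093525005), np.float64(205.11075867806485))
{'fx': 295.9541992432915, 'fy': 295.9541992432915, 'cx': 256.00993499392234, 'cy': 196.53844762120065, 'xyz': array([ 0.54367872, -0.29290749,  0.28511937]), 'rotation': array([[-1.31235318e-02, -9.45754744e-01, -3.24616291e-01],
       [-9.99913703e-01,  1.22181350e-02,  4.82736111e-03],
       [-5.99293998e-04,  3.24651629e-01, -9.45833474e-01]])}
```

View pics/w1.png

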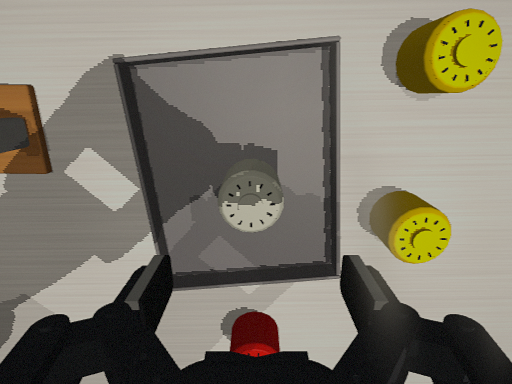

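Wrist view: the white shell's top face is centred at about (252,201), against a predicted (249,205).

```bash
python3 - <<'E'
from h import *
p=optics.camera_params('wrist')
for z in(.0565,):print(ray(p,252,201.5,z),ray(p,219,202,z),ray(p,285,202,z))
E
```

```text
[ 0.46012468 -0.289382    0.0565    ] [ 0.46008971 -0.26224597  0.0565    ] [ 0.45928562 -0.31649802  0.0565    ]
```

```bash
python3 -m inch '[[-1,[0.6,-0.02,-0.15],0],[-1,[0.9,0,0],0],[-1,[0.9,0,0],0],[-1,[0.9,0,0],0],[-1,[0.5,0,0],0],[-1,[0.3,0,0],0],[-1,[0,0,0],0],[1,[0,0,0],0]]' 25; python3 -m inch '[[1,[0,0,0],0],[1,[0,0,0],0],[1,[0,0,0],0],[1,[0,0,0],0],[1,[0,0,0],0],[1,[0,0,0],0],[1,[0,0,0],0],[1,[0,0,0],0]]'
```

```text
time_s: 2.15
position: [0.4588, -0.2893, 0.1921]
tool_rot: [[0.0, 1.0, -0.018], [-0.0, -0.018, -1.0], [-1.0, 0.0, 0.0]]
ft_force: [-0.8, -0.5, 0.2]
grip_width: 0.0755
time_s: 2.82
position: [0.4592, -0.2888, 0.1932]
tool_rot: [[0.002, 1.0, -0.016], [-0.002, -0.016, -1.0], [-1.0, 0.002, 0.002]]
ft_force: [-3.2, -0.5, 6.7]
grip_width: 0.0558
```

```bash
python3 -m inch '[[1,[-0.5,0,0],0],[1,[-0.9,0,0],0],[1,[-0.9,0,0],0],[1,[-0.9,0,0],0],[1,[-0.8,0,0],0],[1,[0,0.3,-0.95],0],[1,[0,0.3,-0.95],0],[1,[0,0.3,-0.95],0]]'; python3 -m inch '[[1,[0,0.3,-0.95],0],[1,[0,0.3,-0.95],0],[1,[0,0.2,-0.95],0],[1,[0,0.1,-0.95],0],[1,[0,0,-0.95],0],[1,[0,0,-0.95],0],[1,[0,0,0],0],[1,[0,0,0],0]]';python3 - <<'E'
from h import *
im,p=snap('wrist','w2');s=env.observe();print(s['position'],s['tool_rot'],s['grip_width'],proj(p,[.517,.031,.072]))
E
```

```text
time_s: 3.48
position: [0.4874, -0.2025, 0.3127]
tool_rot: [[0.002, 1.0, -0.018], [-0.001, -0.018, -1.0], [-1.0, 0.002, 0.001]]
ft_force: [1.0, -0.1, -1.0]
grip_width: 0.0564
time_s: 4.15
position: [0.5172, -0.0317, 0.3123]
tool_rot: [[0.001, 1.0, -0.014], [-0.0, -0.014, -1.0], [-1.0, 0.001, 0.0]]
ft_force: [-0.8, -0.5, -0.6]
grip_width: 0.056
[ 0.51727422 -0.03275749  0.31221307] [[ 9.00795218e-04  9.99881373e-01 -1.53762091e-02]
 [-5.00182657e-04 -1.53757629e-02 -9.99881661e-01]
 [-9.99999469e-01  9.08379532e-04  4.86272908e-04]] 0.05626538011963001 (np.float64(174.0763328650695), np.float64(211.35641072057044))
```

View pics/w2.png

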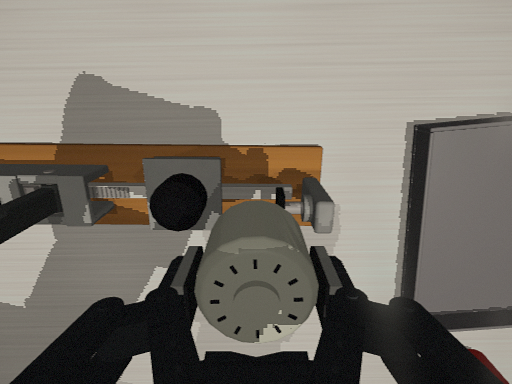

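The shell is held squarely. The post appears as a dark disc around (178,202), and the platform corners are near (144,158), (219,157), (221,231) and (147,230). I'll enlarge for a finer fix.

```bash
python3 - <<'E'
from h import *
crop('w2','c3',130,140,240,245,7)
E
```

```text
(no output)
```

View pics/c3.png

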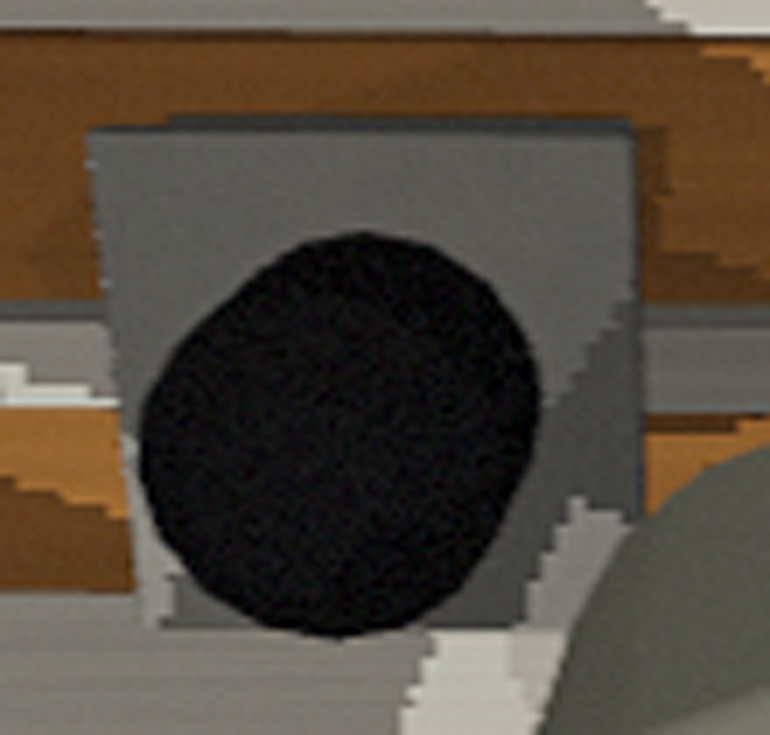

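```bash
python3 - <<'E'
from h import *
from scipy.optimize import least_squares
p=optics.camera_params('wrist')
f=lambda a,b:(130+a/7-.43/1,140+b/7-.43)
for c in((92,130),(633,130),(150,628)):print(ray(p,*f(*c),.036))
t=np.linspace(0,2*np.pi,73)
P=np.array([[r*np.cos(a),r*np.sin(a),z] for r,z in((.021,.0363),(.021,.063),(.012,.072)) for a in t])
def bb(xy):
    q=np.array([proj(p,X+np.array([xy[0],xy[1],0])) for X in P]);return np.array([q[:,0].min(),q[:,0].max(),q[:,1].min(),q[:,1].max()])
l,tp=f(140,232);r,b=f(542,638);o=np.array([l,r,tp,b])
s=least_squares(lambda x:bb(x)-o,[.517,.031],diff_step=1e-4);print(s.x,s.fun)
# shell in hand: pose offset vs TCP
print(ray(p,256,296,.3122-.155-.032+.052+.0), env.observe()['position'])
E
```

```text
[0.55174428 0.06228075 0.036     ]
[ 0.55074235 -0.00299634  0.036     ]
[0.48575862 0.06386023 0.036     ]
[0.51765599 0.03090665] [-0.37319471  0.41598742  0.02439479  0.00209034]
[ 0.51933494 -0.03289463  0.1772    ] [ 0.51727422 -0.03275749  0.31221307]
```

```bash
python3 - <<'E'
from h import *
crop('w2','c4',185,190,330,350,4)
E
```

```text
(no output)
```

View pics/c4.png

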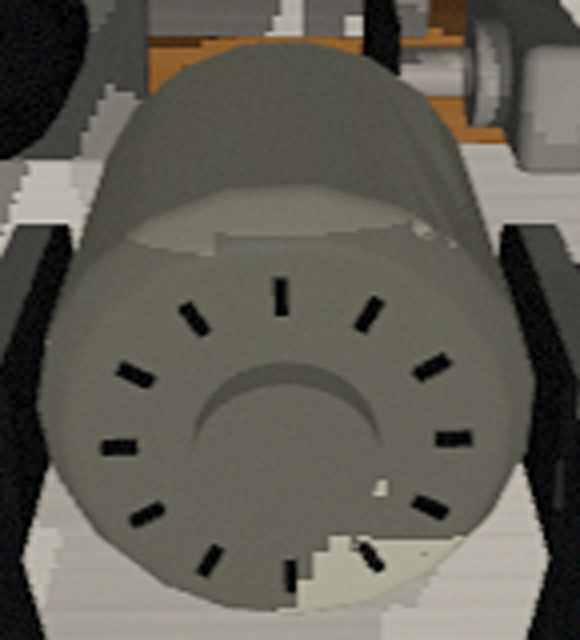

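```bash
python3 - <<'E'
from h import *
from scipy.optimize import least_squares
p=optics.camera_params('wrist')
t=np.linspace(0,2*np.pi,145)
P=np.array([[.028*np.cos(a),.028*np.sin(a),z] for z in(0,-.052) for a in t])
def bb(x):
    q=np.array([proj(p,X+x) for X in P]);return np.array([q[:,0].min(),q[:,0].max(),q[:,1].min(),q[:,1].max()])
o=np.array([185+38/4,185+534/4,190+40/4,190+610/4])-.37
s=least_squares(lambda x:bb(x)-o,[.517,-.032,.176],diff_step=1e-4);print(s.x,s.fun,env.observe()['position'])
E
```

```text
[ 0.51434649 -0.0328815   0.16959167] [ 0.5866037  -0.58719023 -0.65352913  0.53760627] [ 0.51727422 -0.03275749  0.31221307]
```

```bash
python3 -m inch '[[1,[0,0,-0.6],0],[1,[0,0,-0.9],0],[1,[0,0,-0.5],0],[1,[0,0,-0.12],0],[1,[0.5,0,0],0],[1,[0.6,0,0],0],[1,[0.4,0,0],0],[1,[0,0,0],0]]';  python3 -m inch '[[1,[0.2,0,0],0],[1,[0.2,0,0],0],[1,[0.2,0,0],0],[1,[0.1,0,0],0],[1,[0.1,0,0],0],[1,[0.1,0,0],0],[1,[0,0,0],0],[1,[0,0,0],0]]'
```

```text
time_s: 4.87
position: [0.5181, 0.0293, 0.2648]
tool_rot: [[-0.004, 1.0, -0.018], [0.0, -0.018, -1.0], [-1.0, -0.004, -0.0]]
ft_force: [-0.8, -0.0, -1.0]
grip_width: 0.0564
time_s: 5.53
position: [0.5184, 0.0307, 0.2397]
tool_rot: [[0.0, 1.0, -0.016], [-0.0, -0.016, -1.0], [-1.0, 0.0, 0.0]]
ft_force: [0.0, 0.5, -1.0]
grip_width: 0.056
```

```bash
python3 -m inch '[[1,[0.1,0,0],0],[1,[0.1,0,0],0],[1,[0.1,0,0],0],[1,[0.1,0,0],0],[1,[0.04,0,0],0],[1,[0.04,0,0],0],[1,[0,0,0],0],[1,[0,0,0],0]]'
```

```text
time_s: 6.2
position: [0.5184, 0.0306, 0.2253]
tool_rot: [[0.0, 1.0, -0.016], [-0.0, -0.016, -1.0], [-1.0, 0.0, 0.0]]
ft_force: [-0.8, -0.1, -1.3]
grip_width: 0.0561
```

```bash
python3 -m inch '[[1,[0.04,0,0],0],[1,[0.03,0,0],0],[1,[0,0,0],0],[1,[0,0,0],0],[1,[0,0,0],0],[1,[0,0,0],0],[1,[0,0,0],0],[1,[0,0,0],0]]'
```

```text
time_s: 6.87
position: [0.5182, 0.0307, 0.2251]
tool_rot: [[0.002, 1.0, -0.016], [-0.0, -0.016, -1.0], [-1.0, 0.002, 0.0]]
ft_force: [-6.5, 0.8, 21.1]
grip_width: 0.0559
```

```bash
python3 -m inch '[[1,[-0.05,0,0],0],[-1,[0,0,0],0],[-1,[0,0,0],0],[-1,[0,0,0],0],[-1,[0,0,0],0],[-1,[0,0,0],0],[-1,[0,0,0],0],[-1,[-0.2,0,0],0]]' ; python3 -m inch '[[-1,[-0.6,0,0],0],[-1,[-0.9,0,0],0],[-1,[-0.9,0,0],0],[-1,[-0.7,0,0],0],[-1,[0,0,0],0],[-1,[0,0,0],0],[-1,[0,0,0],0],[-1,[0,0,0],0]]';python3 - <<'E'
from h import *
im,p=snap('wrist','w3');s=env.observe();print(s['position'])
print([proj(p,[.5175-.0,.0307,z]) for z in(.036,.088)])
snap('scene','s3')
crop('s3','s3c',220,160,350,250,6)
E
```

```text
time_s: 7.53
position: [0.5182, 0.0306, 0.23]
tool_rot: [[-0.002, 1.0, -0.016], [0.0, -0.016, -1.0], [-1.0, -0.002, -0.0]]
ft_force: [-1.0, -0.4, 0.0]
grip_width: 0.0857
time_s: 8.2
position: [0.5182, 0.0306, 0.3227]
tool_rot: [[-0.002, 1.0, -0.017], [0.0, -0.017, -1.0], [-1.0, -0.002, -0.0]]
ft_force: [-0.5, 0.3, -0.5]
grip_width: 0.0853
[0.51823777 0.03061622 0.3227069 ]
[(np.float64(256.0171796159838), np.float64(191.30601548279614)), (np.float64(255.98407360382478), np.float64(212.80864828389934))]
```

View pics/w3.png

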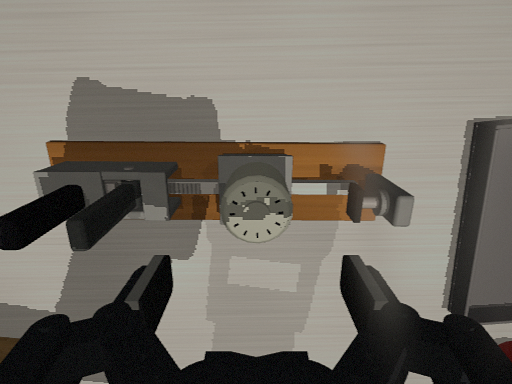

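View pics/s3c.png

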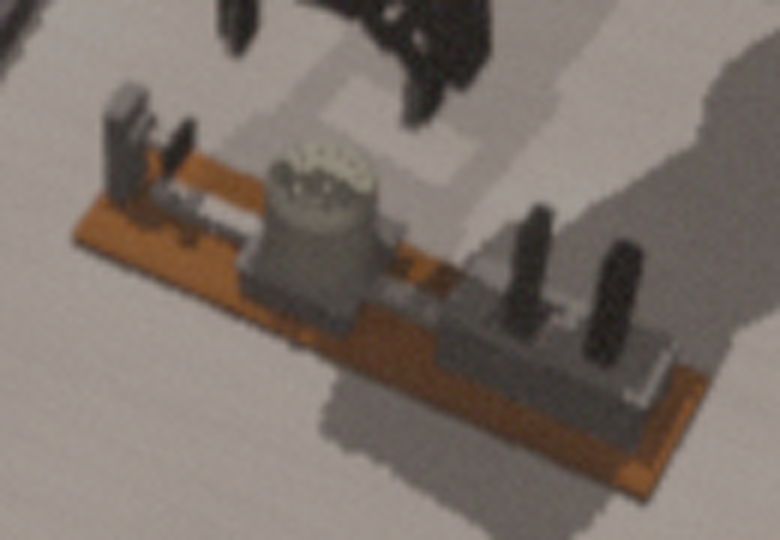

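The shell sits flush on the platform, centred, at (256,208) in the wrist view. Next I move over the trigger.

```bash
python3 -m inch '[[-1,[0,0,-0.7],0],[-1,[0,0,-0.9],0],[-1,[0,0,-0.9],0],[-1,[0,0,-0.9],0],[-1,[0,0,-0.8],0],[-1,[0,0,-0.5],0],[-1,[0,0,0],0],[-1,[0,0,0],0]]' 60;python3 - <<'E'
from h import *
im,p=snap('wrist','w4');s=env.observe();print(s['position'])
for y in(.104,.116,.146,.162):print(y,[proj(p,[.5175+.017*y+d,.0307+y,.128]) for d in(-.011,.011)])
E
```

```text
time_s: 8.97
position: [0.5206, 0.1719, 0.3231]
tool_rot: [[-0.001, 1.0, -0.015], [-0.0, -0.015, -1.0], [-1.0, -0.001, 0.0]]
ft_force: [-0.1, -0.5, 0.2]
grip_width: 0.0855
[0.5206944  0.17125945 0.32321588]
0.104 [(np.float64(314.84417575882384), np.float64(252.95283481444778)), (np.float64(316.6369075042782), np.float64(221.0814272020365))]
0.116 [(np.float64(295.9181569724357), np.float64(252.9203518647902)), (np.float64(296.96084908159355), np.float64(221.0458493373026))]
0.146 [(np.float64(248.59407542996652), np.float64(252.83912898449574)), (np.float64(247.7609380739703), np.float64(220.9568870186742))]
0.162 [(np.float64(223.34928654239735), np.float64(252.7958010550559)), (np.float64(221.51528000144648), np.float64(220.90943013210176))]
```

View pics/w4.png

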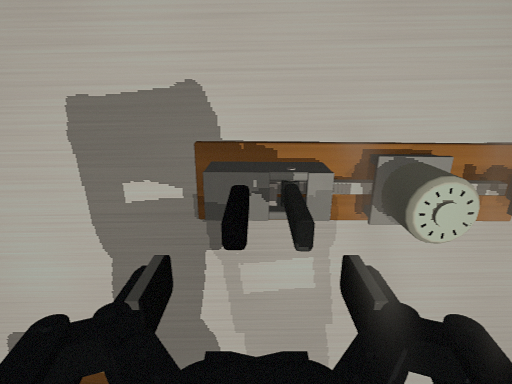

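Lever top spans u 294–313 and handle top 222–247, matching the prediction (296–316, 222–248). Descending to straddle them.

```bash
python3 -m inch '[[-1,[0.5,-0.05,0],0],[-1,[0.7,0,0],0],[-1,[0.6,0,0],0],[-1,[0.3,0,0],0],[-1,[0.15,0,0],0],[-1,[0,0,0],0],[-1,[0,0,0],0],[-1,[0,0,0],0]]';python3 - <<'E'
from h import *
im,p=snap('wrist','w5');snap('scene','s5');crop('s5','s5c',210,130,350,250,5)
E
```

```text
time_s: 9.68
position: [0.5194, 0.1715, 0.2572]
tool_rot: [[0.002, 1.0, -0.017], [0.0, -0.017, -1.0], [-1.0, 0.002, -0.0]]
ft_force: [-0.5, -0.0, 0.1]
grip_width: 0.0853
```

View pics/w5.png

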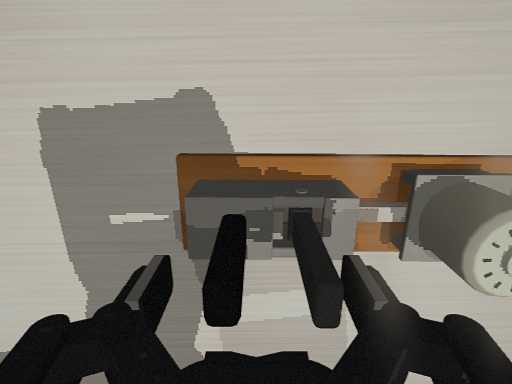

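View pics/s5c.png

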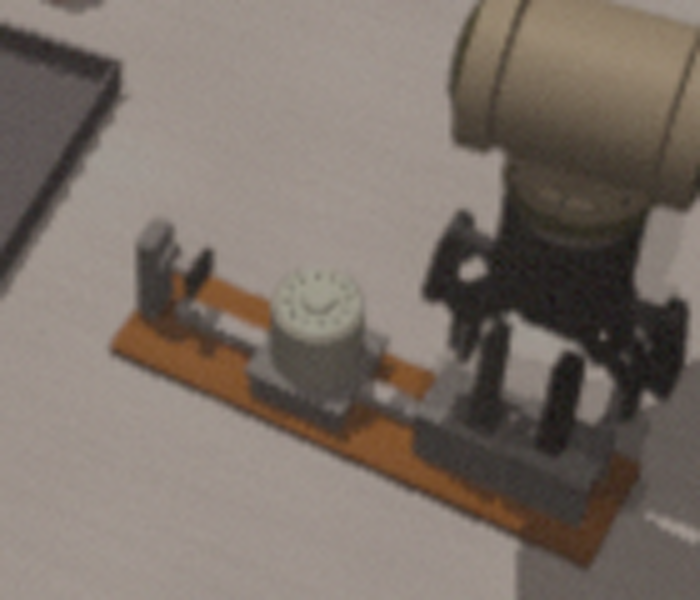

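```bash
python3 -m inch '[[-1,[0,0,-0.1],0],[-1,[0,0,-0.1],0],[-1,[0,0,-0.1],0],[-1,[0,0,-0.1],0],[-1,[0,0,0],0],[-1,[0,0,0],0],[-1,[0,0,0],0],[-1,[0,0,0],0]]';python3 -m inch '[[-1,[0,0,-0.1],0],[-1,[0,0,-0.1],0],[-1,[0,0,0],0],[-1,[0,0,0],0],[-1,[0,0,0],0],[-1,[0,0,0],0],[-1,[0,0,0],0],[-1,[0,0,0],0]]'
```

```text
time_s: 10.45
position: [0.5194, 0.1836, 0.2563]
tool_rot: [[0.0, 1.0, -0.016], [0.0, -0.016, -1.0], [-1.0, 0.0, -0.0]]
ft_force: [-0.1, -1.7, 1.6]
grip_width: 0.0851
time_s: 11.12
position: [0.5195, 0.1896, 0.2562]
tool_rot: [[0.0, 1.0, -0.017], [0.0, -0.017, -1.0], [-1.0, 0.0, -0.0]]
ft_force: [1.6, -3.1, 1.3]
grip_width: 0.0854
```

```bash
python3 -m inch '[[-1,[0,0,-0.1],0],[-1,[0,0,0],0],[-1,[0,0,0],0],[-1,[0,0,0],0],[-1,[0,0,0],0],[-1,[0,0,0],0],[-1,[0,0,0],0],[-1,[0,0,0],0]]';python3 - <<'E'
from h import *
im,p=snap('wrist','w6');snap('scene','s6');crop('s6','s6c',210,130,350,250,5)
E
```

```text
time_s: 11.78
position: [0.5196, 0.1922, 0.256]
tool_rot: [[-0.0, 1.0, -0.017], [-0.001, -0.017, -1.0], [-1.0, -0.0, 0.001]]
ft_force: [1.4, -7.6, -0.2]
grip_width: 0.0854
```

View pics/w6.png

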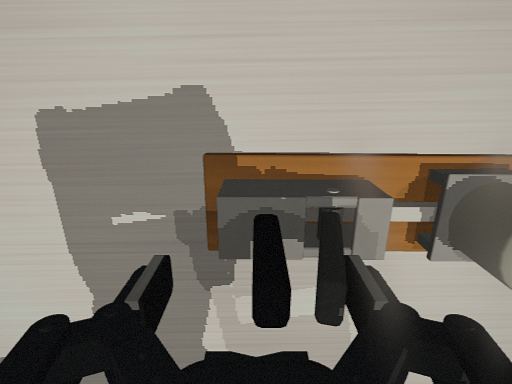

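View pics/s6c.png

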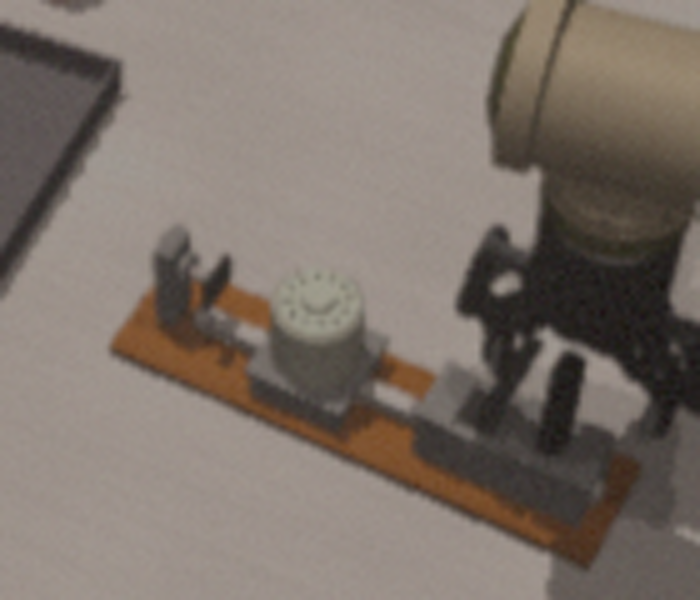

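```bash
python3 -m inch '[[-1,[0,0,0.3],0],[-1,[0,0,0.3],0],[-1,[0,0,0],0],[-1,[0,0,0],0],[-1,[0,0,-0.2],0],[-1,[0,0,-0.2],0],[-1,[0,0,-0.22],0],[-1,[0,0,0],0]]';python3 -m inch '[[-1,[0,0,-0.03],0],[-1,[0,0,0],0],[-1,[0,0,0],0],[-1,[0,0,0],0],[-1,[0,0,0],0],[-1,[0,0,0],0],[-1,[0,0,0],0],[-1,[0,0,0],0]]';python3 - <<'E'
from h import *
snap('scene','s7');crop('s7','s7c',210,130,350,250,5)
E
```

```text
time_s: 12.55
position: [0.5196, 0.1931, 0.2559]
tool_rot: [[-0.001, 1.0, -0.015], [-0.005, -0.015, -1.0], [-1.0, -0.001, 0.005]]
ft_force: [0.3, -12.1, 1.0]
grip_width: 0.0855
time_s: 13.22
position: [0.5197, 0.1932, 0.256]
tool_rot: [[-0.001, 1.0, -0.016], [-0.005, -0.016, -1.0], [-1.0, -0.001, 0.005]]
ft_force: [0.4, -16.0, 0.9]
grip_width: 0.0853
```

View pics/s7c.png

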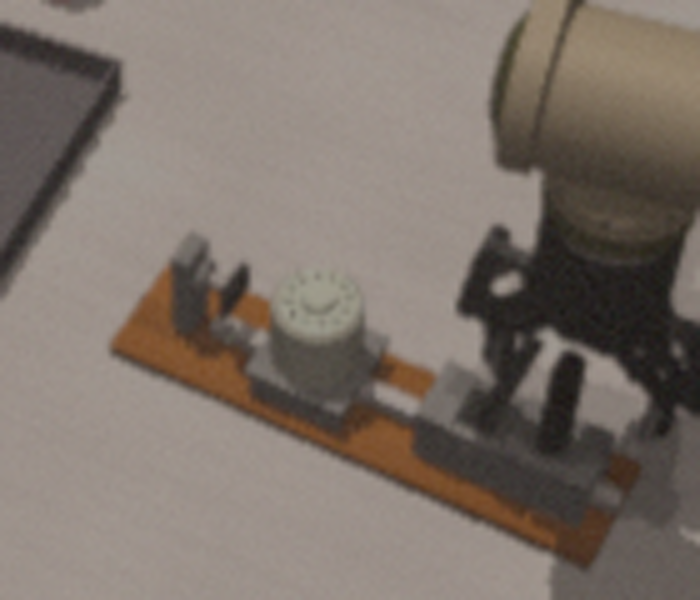

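```bash
python3 - <<'E'
from h import *
p=optics.camera_params('scene')
for t in(.006,.008,.010,.018,.02,.022,.030,.032,.034,.06,.07):
    y=-.116+t; c=lambda dx,yy,z:np.round((np.array(proj(p,[.5175+.017*yy+dx,.0307+yy,z]))-[210,130])*5,0)
    print(t,c(0,y,.084),'padfront top',c(0,y+.031,.073))
E
for i in 5 6 7; do python3 - <<E
from h import *
crop('s$i','j$i',235,168,290,205,10)
E
done; python3 -c "
import cv2
cv2.imwrite('pics/jj.png',cv2.vconcat([cv2.imread(f'pics/j{i}.png')[:200] for i in (5,6,7)]))"
```

```text
0.006 [156. 227.] padfront top [201. 258.]
0.008 [159. 229.] padfront top [204. 260.]
0.01 [161. 230.] padfront top [207. 261.]
0.018 [173. 235.] padfront top [218. 266.]
0.02 [176. 236.] padfront top [221. 267.]
0.022 [179. 237.] padfront top [224. 268.]
0.03 [191. 242.] padfront top [236. 273.]
0.032 [193. 244.] padfront top [239. 275.]
0.034 [196. 245.] padfront top [242. 276.]
0.06 [235. 261.] padfront top [280. 293.]
0.07 [249. 268.] padfront top [295. 299.]
```

View pics/jj.png

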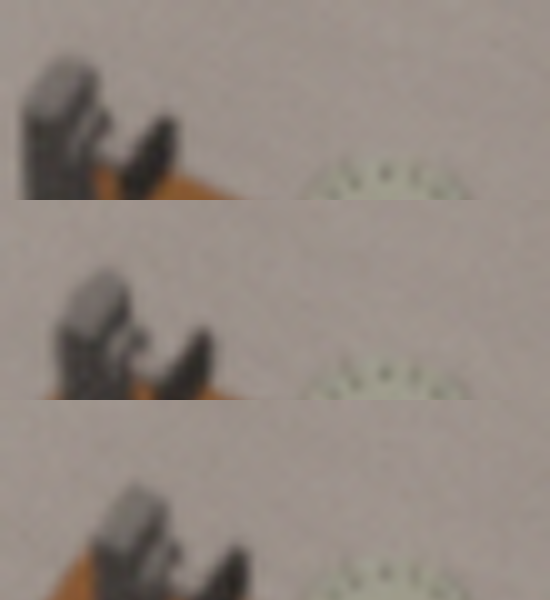

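Jaw travel read from the jaw top: about 6 → 18.5 → 30.5 mm, so 12 mm per full stroke. The stop is at TCP y≈0.193. Strokes 3 and 4 next.

```bash
python3 -m inch '[[-1,[0,0,0.32],0],[-1,[0,0,0.32],0],[-1,[0,0,0],0],[-1,[0,0,0],0],[-1,[0,0,-0.2],0],[-1,[0,0,-0.2],0],[-1,[0,0,-0.23],0],[-1,[0,0,0],0]]';python3 -m inch '[[-1,[0,0,0],0],[-1,[0,0,0],0],[-1,[0,0,0.32],0],[-1,[0,0,0.32],0],[-1,[0,0,0],0],[-1,[0,0,0],0],[-1,[0,0,-0.2],0],[-1,[0,0,-0.2],0]]';python3 -m inch '[[-1,[0,0,-0.23],0],[-1,[0,0,0],0],[-1,[0,0,0],0],[-1,[0,0,0],0],[-1,[0,0,0],0],[-1,[0,0,0],0],[-1,[0,0,0],0],[-1,[0,0,0],0]]';python3 - <<'E'
from h import *
snap('scene','s8');crop('s8','s8c',235,165,315,230,9)
E
```

```text
time_s: 13.93
position: [0.5196, 0.1934, 0.2559]
tool_rot: [[-0.001, 1.0, -0.015], [-0.006, -0.015, -1.0], [-1.0, -0.001, 0.006]]
ft_force: [-0.0, -15.3, 0.7]
grip_width: 0.0855
time_s: 14.6
position: [0.5195, 0.1868, 0.2564]
tool_rot: [[0.0, 1.0, -0.017], [-0.001, -0.017, -1.0], [-1.0, 0.0, 0.001]]
ft_force: [-0.3, -5.4, 1.1]
grip_width: 0.0851
time_s: 15.27
position: [0.5197, 0.193, 0.256]
tool_rot: [[-0.001, 1.0, -0.016], [-0.004, -0.016, -1.0], [-1.0, -0.001, 0.004]]
ft_force: [1.0, -14.3, 0.4]
grip_width: 0.0855
```

View pics/s8c.png

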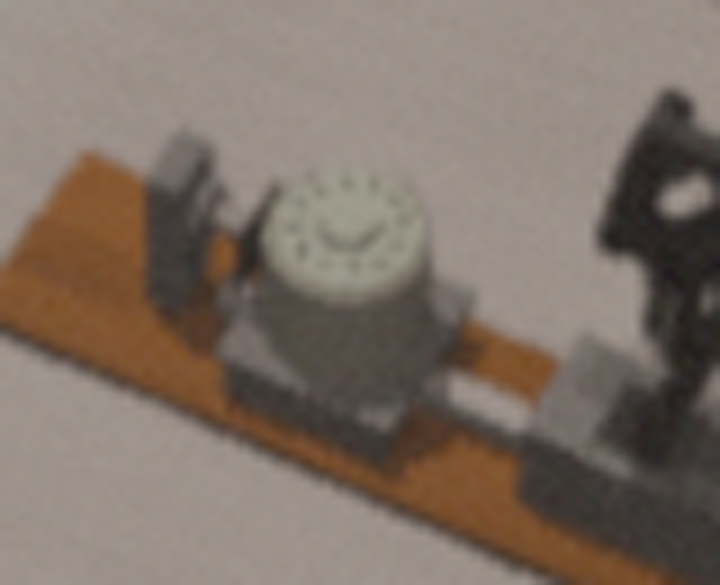

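Travel is now about 54 mm and the pad is just short of the shell. One more full stroke should give about 6 mm of pad compression.

```bash
python3 -m inch '[[-1,[0,0,0.32],0],[-1,[0,0,0.32],0],[-1,[0,0,0],0],[-1,[0,0,0],0],[-1,[0,0,0],0],[-1,[0,0,-0.2],0],[-1,[0,0,-0.15],0],[-1,[0,0,-0.1],0]]';python3 -m inch '[[-1,[0,0,-0.1],0],[-1,[0,0,-0.08],0],[-1,[0,0,0],0],[-1,[0,0,0],0],[-1,[0,0,0],0],[-1,[0,0,0],0],[-1,[0,0,0],0],[-1,[0,0,0],0]]';python3 - <<'E'
from h import *
snap('scene','s9');crop('s9','s9c',235,165,315,230,9)
snap('top','t9');crop('t9','t9c',170,175,290,220,6)
E
```

```text
time_s: 15.98
position: [0.5195, 0.1882, 0.2563]
tool_rot: [[0.0, 1.0, -0.016], [-0.002, -0.016, -1.0], [-1.0, 0.0, 0.002]]
ft_force: [-0.1, -8.0, 0.5]
grip_width: 0.0853
time_s: 16.65
position: [0.5197, 0.1927, 0.256]
tool_rot: [[-0.001, 1.0, -0.016], [-0.003, -0.016, -1.0], [-1.0, -0.0, 0.003]]
ft_force: [0.5, -11.6, -1.8]
grip_width: 0.0854
```

View pics/s9c.png

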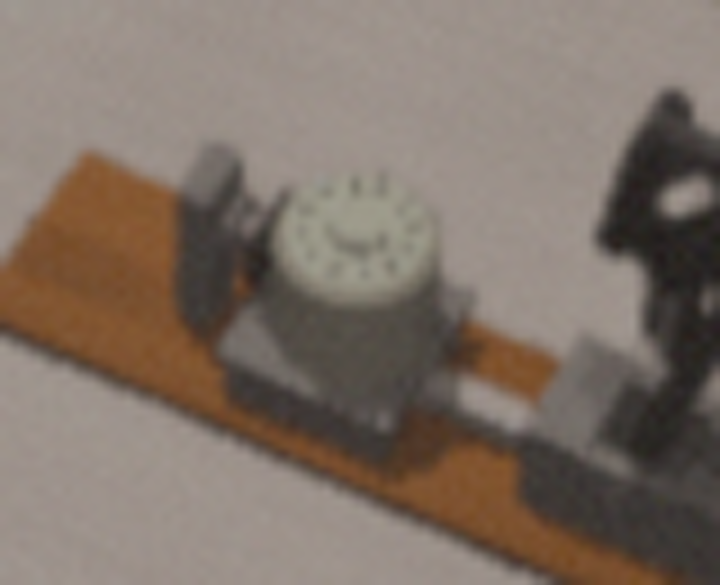

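View pics/t9c.png

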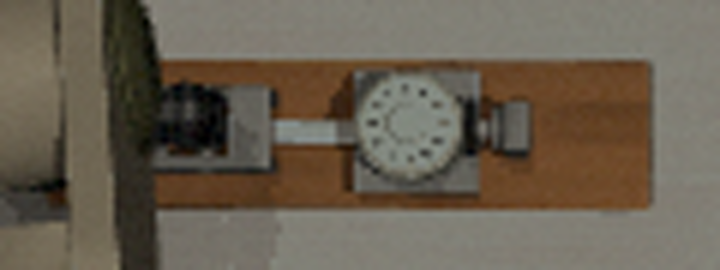

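The jaw upright front has moved from u=612 to 493 in the crop, so travel is about 66 mm. The shell-to-upright gap is about 14 mm against about 23 mm free, so the pad is compressed by roughly 6–9 mm, well inside the good range. I'll hold briefly and do a final check.

```bash
python3 -m inch '[[-1,[0,0,-0.02],0],[-1,[0,0,0],0],[-1,[0,0,0],0],[-1,[0,0,0],0],[-1,[0,0,0],0],[-1,[0,0,0],0],[-1,[0,0,0],0],[-1,[0,0,0],0]]';python3 - <<'E'
from h import *
snap('scene','s10');snap('wrist','w10')
a=cv2.imread('pics/s9.png').astype(int);b=cv2.imread('pics/s10.png').astype(int);print(abs(a-b)[160:240,230:320].mean())
E
```

```text
time_s: 17.42
position: [0.5197, 0.193, 0.256]
tool_rot: [[-0.001, 1.0, -0.016], [-0.004, -0.016, -1.0], [-1.0, -0.001, 0.004]]
ft_force: [0.5, -13.4, 0.6]
grip_width: 0.085
1.885462962962963
```

View pics/s10.png

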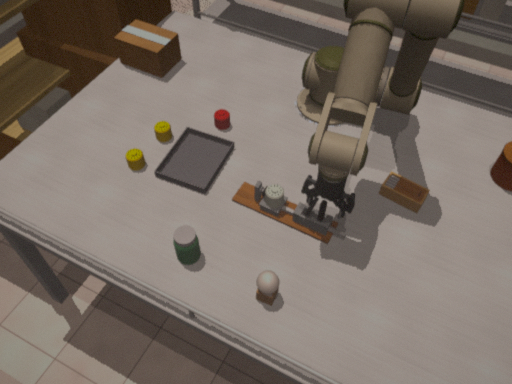

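View pics/w10.png

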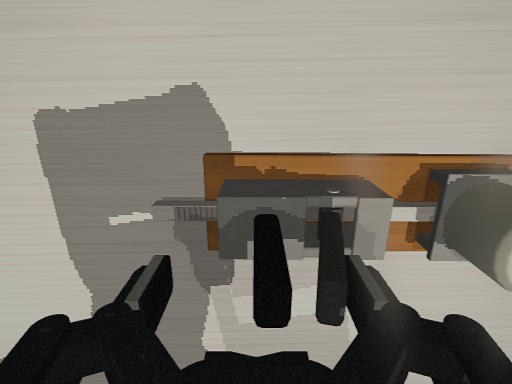

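The lever is still held against its stop (u≈318–346 in the wrist view), and the bar sticks out at the rear. The shell is gripped at (274,196) in the scene view, and the jar, bulb and box of cells are where they started. Handing in.

```bash
python3 -c "
from rig import env
print(env.close_job())"
```

```text
the job is handed in; nothing more can be done
None
```

The job is handed in at 17.4 s of the 58 s allowed. The white shell is mouth-down over the post and gripped by the jaw, and the arm is still holding the trigger squeezed.

- **Shell:** I set it down with light contact (about 21 N) and let go. It sits flush on the platform.
- **Strokes:** I pumped the lever five times, letting it spring back between strokes. I pushed it with one open finger and did not pinch it against the handle. The jaw moved about 12 mm a stroke, from about 6 mm to about 66 mm of travel.
- **Grip:** The pad is pressed in by an estimated 6–9 mm, within the 2–15 mm range. I got about 6 mm from the jaw travel and about 8 mm from the gap between shell and jaw in the top view. These are image estimates; there was no direct reading.
- **Hold:** At the last check the lever was at its stop with about 13 N on it, and the picture around the clamp was unchanged between two checks.
- **Other things:** The jar, bulb and box of cells were where they started, and none of my checks failed.

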